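Wind an alternator bearing home on the bench screw press

TASK

Fit the loose crank handle over the square end of the screw on top of the bench press and wind it clockwise, seen from above, until the bearing under the press is fully home, flush in the boss of the alternator end shield. Leave the crank seated on the square end, and leave the other parts on the bench where they are.

Things in the scene. Friction and masses are not known exactly. Their poses are not given: they have to be found in the camera images.
- crank_hub (a point): Loose crank handle, 0.4 kg, flat on the bench, grip upright. Point: centre of its hub, half-way up; z up, x along the arm from hub to grip. Hub: round dark steel, 40 mm diameter, 28 mm high, 16.5 mm square hole right through, sides along x and y. Arm: flat bar 20 mm wide, 8 mm thick; its underside and the hub's are level, 14 mm below this point.
- crank_grip (a point): Centre of the crank's upright black grip, half-way up, 75 mm from the hub's axis along x. The grip is a sleeve, 21 mm diameter, 55 mm high (from 11.5 to 66.5 mm above the crank's underside), that spins freely on its pin: it can stay in the fingers while the crank goes round.
- square_end (a point): Square end on top of the press's screw: steel, 14 mm across flats, 24 mm long above a 46 mm collar, last 7 mm tapered to 8 mm as a lead-in. Point: on its axis, 14 mm above the collar, 214 mm above the bench at all times; crank_hub lies here with the crank seated on the collar. z up; flats face x and y, which turn with it. The crank's hole clears it by 1.25 mm a side: 5 degrees askew still goes on.
- press_screw (a joint): Angle of the press's screw, rad; grows clockwise seen from above. A full turn (6.28) lowers crosshead and bearing by 6 mm. It starts at 0.3 to 5 and meets a solid stop at 22.0, the bearing home: 2.7 to 3.5 turns. It stays where it is left; turning takes about 0.3 N m, 4 N at the crank's grip.
- bearing_top (a point): Centre of the upper face of the ball bearing (47 mm diameter, 14 mm thick) carried on the press's mandrel, between the two columns.
- boss_rim (a point): Centre of the top rim of the bearing boss of the aluminium end shield (120 mm diameter) on the press's base; the bearing is home with its upper face flush here. Fixed to the grey press: z up; columns (19 mm diameter) 83 mm to either side along y; base 160 by 210 mm, 24 mm high; bridge on top 62 by 210 mm, 150 to 182 mm above the bench, flat nuts on it to 189 mm.
- alternator: A complete alternator standing on its rear end, pulley up, 150 mm diameter over its lugs, 150 mm high. Origin: centre of its underside. Leave it alone.
- pulley: A loose grooved steel pulley, 62 mm diameter, 27 mm high. Origin: centre of its underside. Leave it alone.
- paste_tin: A small white jar with a steel cap, 60 mm diameter, 58 mm high. Origin: centre of its underside. Leave it alone.
- oil_filter: A white oil filter canister, 76 mm diameter, 95 mm high. Origin: centre of its underside. Leave it alone.
- carton: A cardboard carton, 90 by 120 mm, 80 mm high. Origin: centre of its underside. Leave it alone.
- spanner: A combination spanner lying flat, 210 mm long, 32 mm wide, 10 mm thick. Origin: middle of its underside, x along it. Leave it alone.
- spare_bearing: A second bearing of the same kind lying on the bench, 47 mm diameter, 14 mm high. Origin: centre of its underside. Leave it alone.
Not all that is in view belongs to the job. Of the things that look like the part that bears crank_hub, take the one that is farthest from the robot's base at the start.

How it is judged (in metres and radians):
On the way, in this order (a step that is already met when the one before it is completed fails the run):
1. the crank is down on the square end (distance between crank_hub and square_end below 0.006 m and angle between crank_hub's own z axis and vertical below 0.2 rad), for 0.2 s.
2. the bearing is wound home with the crank still on (distance between bearing_top and boss_rim below 0.001 m and distance between crank_hub and square_end below 0.01 m), for 0.2 s.
At the end, for the whole second after the job is handed in: The bearing's upper face is within 1 mm of flush with the boss rim, the crank sits on the square end (hub centre within 6 mm of its seated place, tilted less than 0.2 rad), released and at rest, and the other parts have not been moved by 40 mm (all of step 1 and distance between bearing_top and boss_rim below 0.001 m and velocity of joint press_screw below 0.1 rad/s); the robot touches nothing.
It fails at once if another part on the bench moved by more than 40 mm (distance of any of alternator, pulley, paste_tin, oil_filter, carton, spanner, spare_bearing from where it was at the start of the episode above 0.04 m).
It fails at once if the screw turned without the crank on it (velocity of joint press_screw above 0.5 rad/s and distance between crank_hub and square_end above 0.06 m).
It also fails if it takes over 69 s, if anything falls off the work surface, if the arm or the gripper's body presses on something with over 40 N, if the wrist force passes 120 N, or if a joint passes its speed limit or range.

ROBOT

A 7-joint arm with a two-finger parallel gripper is mounted at the origin on the work surface. World frame = base frame: x ahead of the robot, y to its left, z up, the work surface at z = 0. Lengths are in m, angles in degrees, forces in N, time in s.
With the tool pointing down it reaches from about 0.425 to 0.875 m from the base axis. Payload 4.7 kg.
Tool frame: the origin (TCP) lies at the very end of the fingers, on their centre line; the grasp point (between the pads) lies 19 mm behind it; z points along the fingers, y is the line along which they close (so a half turn about z gives the same grasp; the last joint's range is limited). The gripper opens to 87 mm and grips with 3 to 60 N. Pads are 19 mm wide; open, the fingers measure 117 mm over their backs; the gripper's body (75 mm by 190 mm) begins 51 mm behind the grasp point.
Start: joints at [73.631, 18.392, -4.016, 83.108, 1.295, 78.541, -3.26], TCP at [0.192, -0.621, 0.223] pointing down, gripper open.
Joint ranges: [-163.93, 163.93], [-17.29, 119.83], [-79.2, 71.16], [3.27, 140.29], [-89.18, 269.18], [5.43, 117.66], [-154.24, 154.24]. Speed limits (degrees/s): [147.25, 147.25, 180, 180, 180, 180, 180].

INTERFACE

Orientations are given as [roll, pitch, yaw] about the fixed x, y, z axes, in that order (R = Rz(yaw) Ry(pitch) Rx(roll)).
In Python, from cell import get_obs, eyes, env gives the robot as it stands.
- The arm moves only by the tool servo_tool, never from a script. Its argument "series" is a list that holds one entry, the list of rows, each a list of 7 numbers: the shift along the tool's x, y, z in units of 300 mm (1.0 is 300 mm), then the turn, a rotation vector about the tool's x, y, z in units of pi rad (1.0 is pi rad), then the opening, from 0 (shut) to 1 (fully open). In form: [[[tx, ty, tz, wx, wy, wz, gripper], ...]]. A call has 1 to 12 rows; each row is the pose to reach, as a shift and turn from the pose commanded when the call began, along the tool's axes at that moment, turning the shorter way round; what a row does not reach only later rows make up. A row lasts 1/12 s, in which the tool goes at most 41.7 mm and 7.16 degrees, less where a joint would pass 70% of its speed; a pose out of reach is approached as far as the arm can. A call with a number of a shift or a turn outside -1 to 1 is refused whole. A call with a gripper value outside its range is refused whole. The fingers move at their own pace and stop on an object; "grip_force" is the grip in N (left out, the last holds). Time passes only in rows, so rows that repeat a pose let the fingers close. It gives the time, the measured TCP pose, the force, the opening and the grip force at its end, in the units of the state.
- get_obs(): the state, without advancing time (a new reading comes with each control period).
- eyes.read_camera(name): name is "side" or "top"; returns a dict with "frame" (480x640x3 uint8, red, green, blue), "depth" (480x640 float32, m along the optical axis (not along the pixel's ray), 0 where there is no reading), "fx", "fy", "cx", "cy" (pixels), "origin" and "rotation" of the camera in the world. Camera axes: x right, y down, z forward; pixel columns grow to the right and rows downward; lengths in m; the calibration is good to about 2 mm. A picture is of the moment at which its call begins.
- env.sign_off(): hands the job in; it is judged then, once.
The state is a dict: "time_s": time; "qpos": joint angles; "joint_velocities": joint speeds; "effort": joint torques, N m; "tool_pos": TCP position; "tool_rot": TCP orientation; "force": force on the tool from outside, world axes, zero at the start; "wrist_torque": the same for the moment, N m; "grip_width": finger opening in m; "grasp_force": force on a finger pad.
Only numpy, scipy, OpenCV 4.12 (cv2) and the standard library are available. Lean on these libraries where they do the work, as an engineer would, in place of code of your own. Each camera call takes 0.05 s, during which the arm holds its last target. There are 200 camera calls.

## Working session

There is one attempt and no reset: what is moved stays moved. The work goes in short steps, Python scripts to look and compute and a tool call to move; the robot and the scene stay as the last step left them, time stands still between calls to the robot, and variables do not carry over. Pictures are saved under pics/ and viewed, at most 10 in all, crops included, and the job is handed in when it is done.

Besides the shell and the picture viewer there is one more tool, called after "Emit:" in YAML: its name, and indented under it one key for each argument. servo_tool: Moves the arm, as the interface text tells. Shifts and turns lie within -1 to 1; 1 stands for 300 mm of shift or pi rad of turn. Its arguments: {"type":"object","properties":{"series":{"type":"array"},"grip_force":{"type":"number"}},"required":["series"]}

```bash
mkdir -p pics; cat > h.py <<'E'
import numpy as np, cv2
from cell import get_obs, eyes, env
def cam(n):
    c=eyes.read_camera(n); return c
def pts(c):
    v,u=np.mgrid[0:480,0:640]; d=c["depth"]
    P=np.stack([(u-c["cx"])/c["fx"]*d,(v-c["cy"])/c["fy"]*d,d],-1)
    W=P@np.array(c["rotation"]).T+np.array(c["origin"]); W[d==0]=np.nan
    return W
def ray(c,u,v,z):
    r=np.array(c["rotation"])@np.array([(u-c["cx"])/c["fx"],(v-c["cy"])/c["fy"],1]); o=np.array(c["origin"])
    return o+r*(z-o[2])/r[2]
E
python3 - <<'E'
from h import *
for n in("top","side"):
    c=cam(n); cv2.imwrite(f"pics/{n}0.png",c["frame"][:,:,::-1]); np.savez(f"{n}0.npz",**c)
    print(n,c["fx"],c["origin"],np.round(c["rotation"],3).tolist())
o=get_obs(); print(o)
E
```

```text
top 592.737989633349 [0.26687294 0.01958075 1.56437396] [-169.977, -0.193, -90.873]
side 517.9032607855956 [0.4011916  0.83209974 1.10092836] [-138.741, -0.829, -171.768]
{'time_s': 0.1, 'qpos': array([73.62999749, 18.4350384 , -4.01509519, 83.16848831,  1.29567432,
       78.54288876, -3.25814551]), 'joint_velocities': array([ 0.11157625, -0.15351634, -0.05365782, -0.10465799, -0.07562796,
        0.10535579,  0.01509255]), 'effort': array([ 3.18075136e-04, -4.92568374e+01, -4.05514799e-01, -3.13401175e+01,
       -6.41794642e-02,  3.93938483e-02,  5.87557770e-05]), 'tool_pos': array([ 0.19176212, -0.62053254,  0.22156324]), 'tool_rot': array([-1.79898856e+02,  6.39826203e-03,  1.71811905e+01]), 'force': array([1.16579128, 0.34708332, 0.27579514]), 'wrist_torque': array([0.01523967, 0.01357413, 0.01191316]), 'grasp_force': 0.0, 'grip_width': 0.08672686177140239}
```

View pics/top0.png

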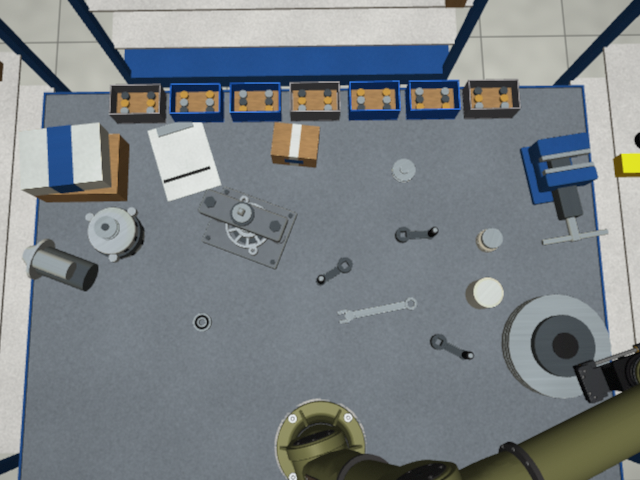

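View pics/side0.png

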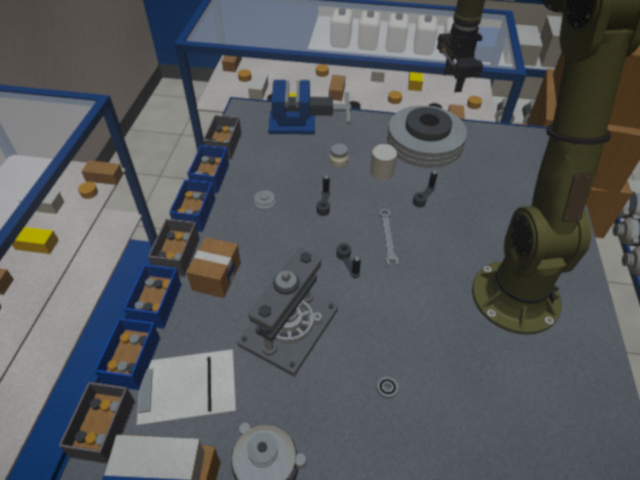

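The top view shows three cranks, with hubs at about (402,236), (345,265) and (437,341). The farthest from the base is the one at (402,236), with its grip at (434,232). The press's square end is near (242,212). Next I measure these.

```bash
cat >> h.py <<'E'
from scipy.spatial.transform import Rotation as Ro
def load(n):
    c=dict(np.load(n+"0.npz")); return fix(c)
def fix(c):
    c["rotation"]=Ro.from_euler("xyz",c["rotation"],degrees=True).as_matrix() if np.ndim(c["rotation"])==1 else c["rotation"]; return c
E
python3 - <<'E'
from h import *
t=load("top"); s=load("side")
Wt=pts(t); Ws=pts(s)
def cen(W,box,lo,hi,extra=None):
    u0,v0,u1,v1=box; w=W[v0:v1,u0:u1].reshape(-1,3); w=w[(w[:,2]>lo)&(w[:,2]<hi)]
    return len(w),np.round(w.mean(0),4),np.round((w.min(0)+w.max(0))/2,4), np.round(np.ptp(w,axis=0),3)
print("bench",np.nanmedian(Wt[300:310,250:300,2]),np.nanmedian(Ws[300:310,420:440,2]))
for nm,W,hb,gb in(("top",Wt,(388,222,416,250),(424,220,446,244)),("side",Ws,(312,200,334,218),(316,172,336,198))):
    print(nm,"hub",cen(W,hb,.022,.036)); print(nm,"grip",cen(W,gb,.055,.075)); print(nm,"gripbody",cen(W,gb,.02,.075))
print("collar",cen(Wt,(228,198,258,228),.192,.206),"sq",cen(Wt,(228,198,258,228),.209,.235))
print("collar",cen(Ws,(270,265,305,305),.192,.206),"sq",cen(Ws,(270,265,305,305),.209,.235))
print("bridge",cen(Wt,(190,180,305,250),.17,.188))
ct=t["frame"][190:235,220:265]; cs=s["frame"][255:305,262:312]
ch=t["frame"][218:253,388:446]
f=lambda a,k:cv2.resize(a,None,fx=k,fy=k,interpolation=cv2.INTER_CUBIC)
A=f(ct,8);B=f(cs,8);C=f(ch,6)
im=np.zeros((600,800,3),np.uint8); im[:360,:360]=A; im[:400,400:800]=B; im[380:590,:348]=C
cv2.imwrite("pics/crop.png",im[:,:,::-1])
E
```

```text
bench 0.0016453615191877047 0.0014075697057869263
top hub (139, array([ 0.5346, -0.227 ,  0.0286]), array([ 0.5341, -0.2279,  0.0291]), array([0.039, 0.04 , 0.014]))
top grip (49, array([ 0.5354, -0.3011,  0.067 ]), array([ 0.5369, -0.3014,  0.0658]), array([0.019, 0.018, 0.018]))
top gripbody (79, array([ 0.5338, -0.2995,  0.056 ]), array([ 0.5358, -0.3014,  0.0481]), array([0.021, 0.018, 0.054]))
side hub (108, array([ 0.534 , -0.2253,  0.0279]), array([ 0.534 , -0.2267,  0.0282]), array([0.038, 0.041, 0.012]))
side grip (39, array([ 0.5364, -0.2983,  0.0647]), array([ 0.5376, -0.3003,  0.0646]), array([0.019, 0.02 , 0.019]))
side gripbody (100, array([ 0.5364, -0.2967,  0.0479]), array([ 0.537 , -0.2997,  0.047 ]), array([0.02 , 0.021, 0.054]))
collar (344, array([0.5593, 0.1766, 0.1993]), array([0.5608, 0.1737, 0.199 ]), array([0.056, 0.061, 0.014])) sq (44, array([0.559 , 0.177 , 0.2208]), array([0.5595, 0.1759, 0.2205]), array([0.016, 0.022, 0.023]))
collar (326, array([0.5589, 0.185 , 0.1988]), array([0.5599, 0.1819, 0.1987]), array([0.056, 0.053, 0.013])) sq (64, array([0.5595, 0.1817, 0.2185]), array([0.5601, 0.1813, 0.2188]), array([0.017, 0.016, 0.02 ]))
bridge (1569, array([0.5575, 0.1762, 0.1826]), array([0.5599, 0.1782, 0.179 ]), array([0.13 , 0.211, 0.018]))
```

View pics/crop.png

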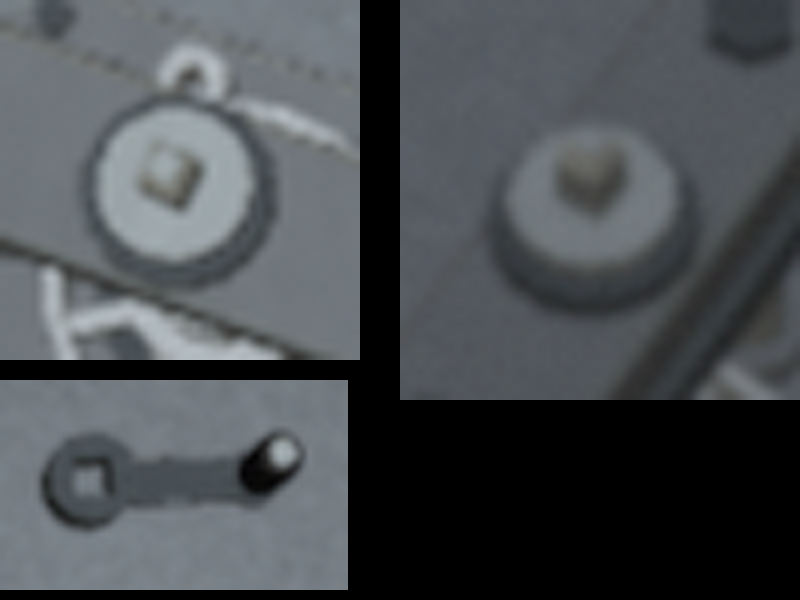

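The crop shows the square end rotated about 30° in the top image, with its base corners near crop (138,180), (180,212) and (202,170). In the side crop a corner faces the camera at (592,215). The crank hole is aligned with its arm. I cast these corners to get the yaw.

```bash
python3 - <<'E'
from h import *
t=load("top"); s=load("side")
for nm,c,(x0,y0,k,ox,oy),cs in(("top",t,(220,190,8,0,0),[(138,180),(180,212),(202,170)]),("side",s,(262,255,8,400,0),[(557,193),(592,216),(630,188)])):
    P=[ray(c,x0+(u-ox+.5)/k-.5,y0+(v-oy+.5)/k-.5,.2)[:2] for u,v in cs]
    a=P[1]-P[0]; b=P[2]-P[1]; ang=lambda v:np.degrees(np.arctan2(v[1],v[0]))
    print(nm,np.round(P,4).tolist(),"len",np.linalg.norm(a).round(4),np.linalg.norm(b).round(4),ang(a)%90,ang(b)%90,"c",(P[0]+P[2])/2)
    # collar ring: bright low region, ellipse centre
    f=c["frame"].astype(int); g=f.mean(2)[y0:y0+45,x0:x0+45]
    for th in(125,135,145):
        m=(g>th).astype(np.uint8); cn=cv2.findContours(m,cv2.RETR_EXTERNAL,cv2.CHAIN_APPROX_NONE)[0]
        for q in cn:
            if 150<cv2.contourArea(q)<500:
                e=cv2.fitEllipse(q); print(th,e,ray(c,x0+e[0][0],y0+e[0][1],.2))
W=pts(t); w=W[180:250,190:305].reshape(-1,3); w=w[(w[:,2]>.178)&(w[:,2]<.187)]
r=cv2.minAreaRect((w[:,:2]*1000).astype(np.float32)); print("bridge",r)
o=get_obs(); R=Ro.from_euler("xyz",o["tool_rot"],degrees=True).as_matrix(); print(R.round(3))
E
```

```text
top [[0.5631, 0.1898], [0.5533, 0.1774], [0.5658, 0.171]] len 0.0158 0.0141 51.70809282248595 62.93775560945917 c [0.56443342 0.18042164]
125 ((21.244855880737305, 22.420135498046875), (17.758316040039062, 18.6889705657959), 67.41715240478516) [0.56205532 0.17939328 0.2       ]
135 ((21.275543212890625, 22.47557258605957), (17.296682357788086, 18.177532196044922), 61.96672058105469) [0.561921   0.17932037 0.2       ]
145 ((21.286298751831055, 22.419254302978516), (16.94464111328125, 17.498445510864258), 53.390625) [0.56205602 0.17929588 0.2       ]
side [[0.5689, 0.18], [0.5582, 0.1861], [0.5498, 0.1753]] len 0.0124 0.0136 60.4815735119696 52.120629226555735 c [0.55936788 0.17762177]
bridge ((560.0247802734375, 178.0106658935547), (209.87802124023438, 62.39861297607422), 68.51742553710938)
[[ 0.955  0.295 -0.001]
 [ 0.295 -0.955  0.002]
 [-0.    -0.002 -1.   ]]
```

Emit:
servo_tool:
  series:
    - [[0.93,-0.57,0,0,0,-0.418,1],[0.93,-0.57,0,0,0,-0.418,1],[0.93,-0.57,0,0,0,-0.418,1],[0.93,-0.57,0,0,0,-0.418,1],[0.93,-0.57,0,0,0,-0.418,1],[0.93,-0.57,0,0,0,-0.418,1],[0.93,-0.57,0,0,0,-0.418,1],[0.93,-0.57,0,0,0,-0.418,1],[0.93,-0.57,0,0,0,-0.418,1],[0.93,-0.57,0,0,0,-0.418,1],[0.93,-0.57,0,0,0,-0.418,1],[0.93,-0.57,0,0,0,-0.418,1]]

```text
time_s: 1.1
tool_pos: [0.4079, -0.3748, 0.2221]
tool_rot: [-180.0, -0.0, 92.5]
force: [0.4, 0.7, -0.8]
grip_width: 0.0872
grasp_force: 0.0
```

```bash
cat >> h.py <<'E'
def go(x,y,z,psi):
    "shift/turn units from present pose to TCP x,y,z, yaw psi, pointing down"
    o=get_obs(); R=Ro.from_euler("xyz",o["tool_rot"],degrees=True); T=Ro.from_euler("xyz",[180,0,psi],degrees=True)
    d=R.inv().apply(np.array([x,y,z])-o["tool_pos"])/.3; w=(R.inv()*T).as_rotvec()/np.pi
    print("t",o["time_s"].__round__(2),"tcp",o["tool_pos"].round(4),"rot",o["tool_rot"].round(2),"q7",o["qpos"][6].round(1),"F",o["force"].round(1),"gw",round(o["grip_width"],4))
    print("shift",d.round(4),"turn",w.round(4))
E
python3 -c "
from h import *
go(.534,-.227,.1,92.5);go(.534,-.227,.006,92.5)"
```

```text
t 1.1 tcp [ 0.4079 -0.3748  0.2221] rot [-1.7996e+02 -3.0000e-02  9.2540e+01] q7 39.9 F [ 0.4  0.7 -0.8] gw 0.0872
shift [0.4735 0.442  0.407 ] turn [-0.0002 -0.0001  0.0002]
t 1.1 tcp [ 0.4079 -0.3748  0.2221] rot [-1.7996e+02 -3.0000e-02  9.2540e+01] q7 39.9 F [ 0.4  0.7 -0.8] gw 0.0872
shift [0.4734 0.4422 0.7203] turn [-0.0002 -0.0001  0.0002]
```

Emit:
servo_tool:
  series:
    - [[0.473,0.442,0.1,0,0,0,1],[0.473,0.442,0.2,0,0,0,1],[0.473,0.442,0.3,0,0,0,1],[0.473,0.442,0.35,0,0,0,1],[0.473,0.442,0.4,0,0,0,1],[0.473,0.442,0.45,0,0,0,1],[0.473,0.442,0.55,0,0,0,1],[0.473,0.442,0.62,0,0,0,1],[0.473,0.442,0.67,0,0,0,1],[0.473,0.442,0.7,0,0,0,1],[0.473,0.442,0.72,0,0,0,1],[0.473,0.442,0.72,0,0,0,1]]

```text
time_s: 2.1
tool_pos: [0.5338, -0.2279, 0.0056]
tool_rot: [-179.9, -0.0, 92.3]
force: [0.1, 0.1, 0.0]
grip_width: 0.0868
grasp_force: 0.0
```

Emit:
servo_tool:
  series:
    - [[0,0,0,0,0,0,0.4],[0,0,0,0,0,0,0.3],[0,0,0,0,0,0,0.3],[0,0,0,0,0,0,0.3],[0,0,0,0,0,0,0.3],[0,0,0,0,0,0,0.3],[0,0,0,0,0,0,0.3],[0,0,0,0,0,0,0.3]]
  grip_force: 40

```text
time_s: 2.77
tool_pos: [0.5345, -0.2279, 0.0066]
tool_rot: [180.0, 0.0, 92.4]
force: [-0.1, 0.3, -0.7]
grip_width: 0.0418
grasp_force: 0.0
```

Emit:
servo_tool:
  series:
    - [[0,0,-0.05,0,0,0,0.3],[0,0,-0.15,0,0,0,0.3],[0,0,-0.28,0,0,0,0.3],[0,0,-0.41,0,0,0,0.3],[0,0,-0.54,0,0,0,0.3],[0,0,-0.67,0,0,0,0.3],[0,0,-0.8,0,0,0,0.3],[0,0,-0.85,0,0,0,0.3],[0,0,-0.85,0,0,0,0.3],[0,0,-0.85,0,0,0,0.3]]

```text
time_s: 3.6
tool_pos: [0.5342, -0.2277, 0.2609]
tool_rot: [-180.0, -0.0, 92.4]
force: [-0.8, -0.0, -4.3]
grip_width: 0.0393
grasp_force: 40.1
```

```bash
cat > m.py <<'E'
from h import *
import sys
def crank(side="top"):
    c=fix(cam(side)); W=pts(c); o=get_obs(); T=o["tool_pos"]
    return c,W,T
c,W,T=crank(); s=fix(cam("side")); Ws=pts(s)
cv2.imwrite("pics/"+sys.argv[1]+".png",np.hstack([cv2.resize(x["frame"][:,:,::-1],(400,300)) for x in(c,s)]))
for n,w,cc in(("top",W,c),("side",Ws,s)):
    m=(np.linalg.norm(w[...,:2]-T[:2],axis=-1)<.11)&(w[...,2]>T[2]-.02)&(w[...,2]<T[2]+.07)&(cc["frame"].max(2)<110)
    p=w[m]; q=p[np.linalg.norm(p[:,:2]-T[:2],axis=1)>.06]
    print(n,len(p),len(q), q.mean(0).round(4) if len(q) else 0, "zmin/max",q[:,2].min().round(3) if len(q) else 0,q[:,2].max().round(3) if len(q) else 0)
go(.561,.179,.26,57.5)
E
python3 m.py lift
```

```text
top 30 0 0 zmin/max 0 0
side 516 65 [ 0.5345 -0.2953  0.2713] zmin/max 0.252 0.292
t 3.7 tcp [ 0.533  -0.2275  0.2585] rot [-1.7974e+02 -1.3000e-01  9.2410e+01] q7 18.5 F [-0.1  0.3 -3.7] gw 0.0395
shift [ 1.3499  0.1504 -0.0026] turn [-0.0016 -0.0003  0.194 ]
```

View pics/lift.png

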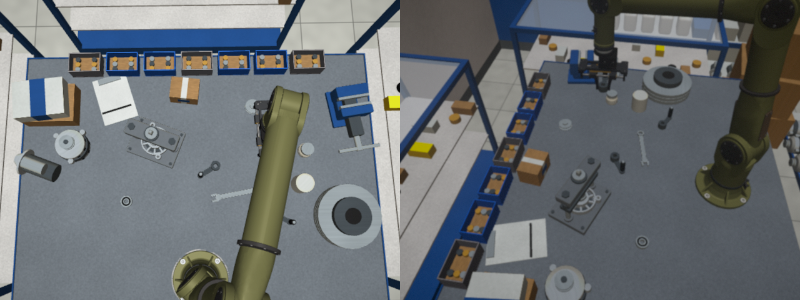

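Emit:
servo_tool:
  series:
    - [[0.13,0.015,0,0,0,0.02,0.3],[0.26,0.03,0,0,0,0.04,0.3],[0.39,0.045,0,0,0,0.06,0.3],[0.52,0.06,0,0,0,0.08,0.3],[0.65,0.07,0,0,0,0.1,0.3],[0.78,0.085,0,0,0,0.12,0.3],[0.88,0.1,0,0,0,0.14,0.3],[0.95,0.105,0,0,0,0.16,0.3],[1.0,0.11,0,0,0,0.18,0.3],[1.0,0.11,0,0,0,0.194,0.3],[1.0,0.11,0,0,0,0.194,0.3]]

```text
time_s: 4.62
tool_pos: [0.5533, 0.0746, 0.2588]
tool_rot: [-179.8, 0.1, 57.6]
force: [-0.0, -0.2, -4.4]
grip_width: 0.0394
grasp_force: 40.1
```

```bash
python3 -c "
from h import *
go(.561,.179,.26,57.5)"
```

```text
t 4.62 tcp [0.5533 0.0746 0.2588] rot [-1.7977e+02  1.3000e-01  5.7620e+01] q7 -47.5 F [-0.  -0.2 -4.4] gw 0.0394
shift [ 0.3074 -0.1647 -0.004 ] turn [-0.0013  0.0007  0.0007]
```

Emit:
servo_tool:
  series:
    - [[0.08,-0.04,0,0,0,0,0.3],[0.17,-0.09,0,0,0,0,0.3],[0.25,-0.135,0,0,0,0,0.3],[0.307,-0.165,0,0,0,0,0.3],[0.307,-0.165,0,0,0,0,0.3],[0.307,-0.165,0,0,0,0,0.3]]

```text
time_s: 5.12
tool_pos: [0.5617, 0.1778, 0.2596]
tool_rot: [-179.9, 0.1, 57.7]
force: [0.8, -1.5, -3.5]
grip_width: 0.0392
grasp_force: 40.1
```

```bash
python3 - <<'E'
from h import *
t=fix(cam("top")); s=fix(cam("side"))
f=lambda a,k:cv2.resize(a,None,fx=k,fy=k,interpolation=cv2.INTER_CUBIC)
im=np.hstack([f(t["frame"][150:270,190:290],4),f(s["frame"][210:330,240:340],4)]); cv2.imwrite("pics/above.png",im[:,:,::-1])
for n,c in(("top",t),("side",s)):
    W=pts(c); T=get_obs()["tool_pos"]
    m=(np.linalg.norm(W[...,:2]-T[:2],axis=-1)<.12)&(np.linalg.norm(W[...,:2]-T[:2],axis=-1)>.055)&(W[...,2]>.24)&(W[...,2]<.33)
    v,u=np.where(m); p=W[m]; 
    if len(p): print(n,len(p),p.mean(0).round(4),p[:,2].min(),p[:,2].max(),"uv",u.mean(),v.mean())
go(.561,.179,.23,57.5)
E
```

```text
side 39 [0.5143 0.1203 0.3157] 0.297786852775885 0.32939861115931846 uv 310.46153846153845 225.30769230769232
t 5.22 tcp [0.5625 0.1753 0.26  ] rot [-1.7995e+02  1.6000e-01  5.7420e+01] q7 -59.9 F [ 0.1 -0.2 -3.8] gw 0.0392
shift [ 0.0079 -0.0108  0.1001] turn [-0.0003  0.0009 -0.0005]
```

View pics/above.png

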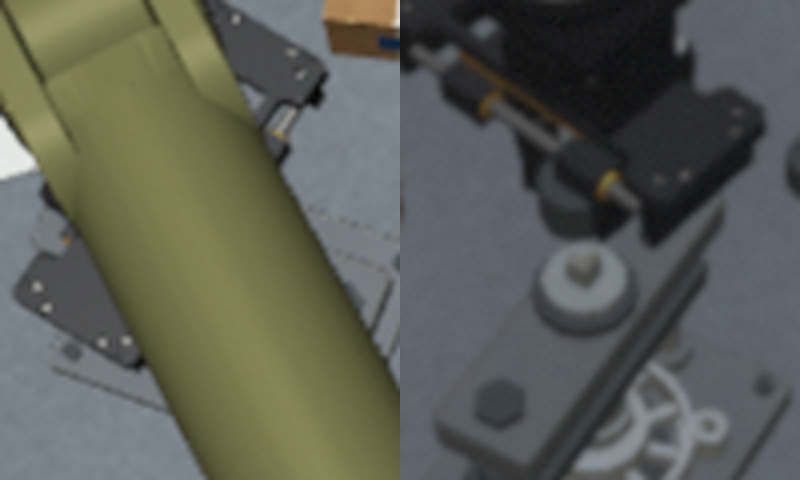

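The side view shows the hub hanging above the collar, its underside near crop (568,213). The square tip is at (583,262). I cast both to get the offset.

```bash
python3 - <<'E'
from h import *
s=load("side"); f=lambda u,v:(240+(u-400)/4,210+v/4)
print("hub bottom",ray(s,*f(568,212),.254),"hub front mid bottom", ray(s,*f(570,236),.254))
print("sqtop",ray(s,*f(583,262),.224),"collar",ray(s,*f(584,288),.2))
go(.561,.179,.23,57.5)
E
```

```text
hub bottom [0.56504382 0.17896935 0.254     ] hub front mid bottom [0.56100212 0.19427966 0.254     ]
sqtop [0.55657412 0.1876405  0.224     ] collar [0.5570314  0.18705117 0.2       ]
t 5.22 tcp [0.5625 0.1753 0.26  ] rot [-1.7995e+02  1.6000e-01  5.7420e+01] q7 -59.9 F [ 0.1 -0.2 -3.8] gw 0.0392
shift [ 0.0079 -0.0108  0.1001] turn [-0.0003  0.0009 -0.0005]
```

Emit:
servo_tool:
  series:
    - [[0,-0.01,0,0,0,0,0.3],[0,-0.01,0.05,0,0,0,0.3],[0,-0.01,0.09,0,0,0,0.3],[0,-0.01,0.11,0,0,0,0.3],[0,-0.01,0.12,0,0,0,0.3],[0,-0.01,0.125,0,0,0,0.3],[0,-0.01,0.125,0,0,0,0.3]]

```text
time_s: 5.8
tool_pos: [0.56, 0.1788, 0.2238]
tool_rot: [-180.0, 0.0, 57.5]
force: [-0.4, -0.3, -4.0]
grip_width: 0.0394
grasp_force: 40.1
```

Emit:
servo_tool:
  series:
    - [[0,0,0.005,0,0,0,0.3],[0,0,0.01,0,0,0,0.3],[0,0,0.015,0,0,0,0.3],[0,0,0.015,0,0,0,0.3]]

```text
time_s: 6.13
tool_pos: [0.5603, 0.1788, 0.2195]
tool_rot: [180.0, 0.0, 57.5]
force: [0.0, -0.8, -2.8]
grip_width: 0.0393
grasp_force: 40.1
```

Emit:
servo_tool:
  series:
    - [[0,0,0.01,0,0,0,0.3],[0,0,0.017,0,0,0,0.3],[0,0,0.023,0,0,0,0.3],[0,0,0.023,0,0,0,0.3]]

```text
time_s: 6.47
tool_pos: [0.5603, 0.1788, 0.2122]
tool_rot: [180.0, 0.0, 57.5]
force: [1.1, -0.9, -4.5]
grip_width: 0.0391
grasp_force: 40.1
```

Emit:
servo_tool:
  series:
    - [[0,0,0.007,0,0,0,0.3],[0,0,0.013,0,0,0,0.3],[0,0,0.018,0,0,0,0.3],[0,0,0.018,0,0,0,0.3]]

```text
time_s: 6.8
tool_pos: [0.5603, 0.1788, 0.207]
tool_rot: [180.0, -0.0, 57.5]
force: [2.7, -2.6, -4.4]
grip_width: 0.0397
grasp_force: 40.1
```

Emit:
servo_tool:
  series:
    - [[0,0,0.005,0,0,0,0.3],[0,0,0.008,0,0,0,0.3],[0,0,0.008,0,0,0,0.3]]

```text
time_s: 7.05
tool_pos: [0.5604, 0.1789, 0.2067]
tool_rot: [179.9, -0.0, 57.5]
force: [-1.7, -3.2, 5.7]
grip_width: 0.0393
grasp_force: 40.1
```

Emit:
servo_tool:
  series:
    - [[0,0,0,0,0,0,0.7],[0,0,0,0,0,0,0.7],[0,0,0,0,0,0,0.8],[0,0,0,0,0,0,0.8],[0,0,-0.08,0,0,0,0.8],[0,0,-0.2,0,0,0,0.8],[0,0,-0.3,0,0,0,0.8],[0,0,-0.33,0,0,0,0.8],[0,0,-0.33,0,0,0,0.8]]

```text
time_s: 7.8
tool_pos: [0.5611, 0.1804, 0.3069]
tool_rot: [179.8, -0.2, 57.5]
force: [-0.4, 1.0, 0.1]
grip_width: 0.0695
grasp_force: 0.0
```

```bash
python3 - <<'E'
from h import *
s=fix(cam("side"))
f=lambda a,k:cv2.resize(a,None,fx=k,fy=k,interpolation=cv2.INTER_CUBIC)
cv2.imwrite("pics/seat.png",f(s["frame"][210:330,240:360],5)[:,:,::-1])
W=pts(s); v,u=np.mgrid[0:480,0:640]
d=np.linalg.norm(W[...,:2]-[.5605,.179],axis=-1)
for nm,m in(("hub",(d<.026)&(W[...,2]>.215)&(W[...,2]<.235)),("grip",(d>.05)&(d<.11)&(W[...,2]>.214)&(W[...,2]<.275)),("griptop",(d>.05)&(d<.11)&(W[...,2]>.262)&(W[...,2]<.275))):
    p=W[m]; print(nm,len(p),p.mean(0).round(4) if len(p) else 0, p[:,2].max() if len(p) else 0)
go(.561-.75*.1*np.sin(np.radians(33)),.179-.075*np.cos(np.radians(33)),.3,57.5)
E
```

```text
hub 285 [0.5593 0.1823 0.2261] 0.2328029241369638
grip 39 [0.5148 0.1234 0.2259] 0.23970284157426458
griptop 0 0 0
t 7.85 tcp [0.5603 0.1798 0.3045] rot [ 1.7994e+02 -8.0000e-02  5.7530e+01] q7 -59.6 F [-0.3 -0.8 -0.3] gw 0.0692
shift [-0.2511  0.0011  0.0145] turn [ 0.0003 -0.0005  0.0002]
```

View pics/seat.png

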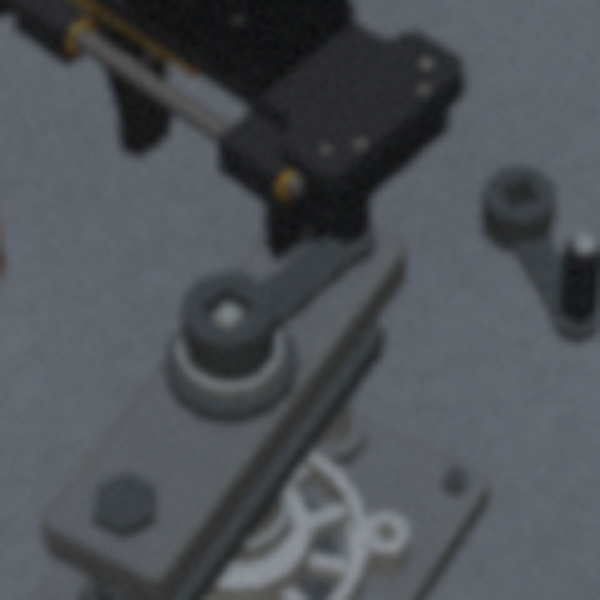

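The crank is seated, with its hub (228,315) down on the collar and its arm pointing at about -125°. Next I grasp the grip.

Emit:
servo_tool:
  series:
    - [[-0.12,-0.005,0,0,0,0,0.8],[-0.24,-0.01,0,0,0,0,0.8],[-0.25,-0.01,0,0,0,0,0.8],[-0.25,-0.01,0.08,0,0,0,0.8],[-0.25,-0.01,0.16,0,0,0,0.8],[-0.25,-0.01,0.23,0,0,0,0.8],[-0.25,-0.01,0.265,0,0,0,0.8],[-0.25,-0.01,0.27,0,0,0,0.8]]

```text
time_s: 8.52
tool_pos: [0.5149, 0.1168, 0.2191]
tool_rot: [-179.7, 0.2, 57.5]
force: [-0.4, -0.2, -0.1]
grip_width: 0.0695
grasp_force: 0.0
```

Emit:
servo_tool:
  series:
    - [[0,0,0,0,0,0,0.5],[0,0,0,0,0,0,0.15],[0,0,0,0,0,0,0.15],[0,0,0,0,0,0,0.15],[0,0,0,0,0,0,0.15],[0,0,0,0,0,0,0.15],[0,0,0,0,0,0,0.15],[0,0,0,0,0,0,0.15]]
  grip_force: 25

```text
time_s: 9.18
tool_pos: [0.5173, 0.1174, 0.223]
tool_rot: [180.0, -0.0, 57.5]
force: [0.3, 0.0, -0.3]
grip_width: 0.024
grasp_force: 0.1
```

```bash
cat > wind.py <<'E'
from h import *
import sys
# rows for an arc: present angle a0 (deg), centre C; commanded TCP assumed on the circle
def arc(a0,a1,n,psi=57.5,r=.075):
    x=np.array([np.cos(np.radians(psi)),np.sin(np.radians(psi))]); y=np.array([x[1],-x[0]])
    c=lambda a:r*np.array([np.cos(np.radians(a)),np.sin(np.radians(a))])
    for a in np.linspace(a0,a1,n+1)[1:]:
        d=(c(a)-c(a0))/.3; print([round(float(d@x),3),round(float(d@y),3),0,0,0,0,.15],end=", ")
    print()
E
python3 - <<'E'
from wind import *
o=get_obs(); d=o["tool_pos"][:2]-[.5605,.179]
print(o["time_s"],o["tool_pos"],o["grip_width"],o["force"],np.hypot(*d),np.degrees(np.arctan2(d[1],d[0])))
for k in range(3): arc(-125-120*k,-125-120*(k+1),12)
E
```

```text
9.1833 [0.51728553 0.11744947 0.22298339] 0.023974531082885907 [ 0.26344269  0.03379213 -0.28165189] 0.07520610074377006 -125.07259415405166
[0.006, -0.043, 0, 0, 0, 0, 0.15], [0.019, -0.085, 0, 0, 0, 0, 0.15], [0.039, -0.123, 0, 0, 0, 0, 0.15], [0.065, -0.158, 0, 0, 0, 0, 0.15], [0.098, -0.187, 0, 0, 0, 0, 0.15], [0.134, -0.211, 0, 0, 0, 0, 0.15], [0.175, -0.228, 0, 0, 0, 0, 0.15], [0.217, -0.237, 0, 0, 0, 0, 0.15], [0.261, -0.239, 0, 0, 0, 0, 0.15], [0.304, -0.233, 0, 0, 0, 0, 0.15], [0.345, -0.22, 0, 0, 0, 0, 0.15], [0.384, -0.2, 0, 0, 0, 0, 0.15], 
[0.035, 0.027, 0, 0, 0, 0, 0.15], [0.064, 0.059, 0, 0, 0, 0, 0.15], [0.087, 0.095, 0, 0, 0, 0, 0.15], [0.104, 0.136, 0, 0, 0, 0, 0.15], [0.114, 0.178, 0, 0, 0, 0, 0.15], [0.115, 0.222, 0, 0, 0, 0, 0.15], [0.11, 0.265, 0, 0, 0, 0, 0.15], [0.097, 0.307, 0, 0, 0, 0, 0.15], [0.077, 0.345, 0, 0, 0, 0, 0.15], [0.05, 0.38, 0, 0, 0, 0, 0.15], [0.018, 0.409, 0, 0, 0, 0, 0.15], [-0.019, 0.433, 0, 0, 0, 0, 0.15], 
[-0.04, 0.017, 0, 0, 0, 0, 0.15], [-0.083, 0.026, 0, 0, 0, 0, 0.15], [-0.126, 0.028, 0, 0, 0, 0, 0.15], [-0.17, 0.022, 0, 0, 0, 0, 0.15], [-0.211, 0.009, 0, 0, 0, 0, 0.15], [-0.25, -0.011, 0, 0, 0, 0, 0.15], [-0.284, -0.037, 0, 0, 0, 0, 0.15], [-0.314, -0.07, 0, 0, 0, 0, 0.15], [-0.337, -0.106, 0, 0, 0, 0, 0.15], [-0.354, -0.147, 0, 0, 0, 0, 0.15], [-0.363, -0.189, 0, 0, 0, 0, 0.15], [-0.365, -0.233, 0, 0, 0, 0, 0.15],
```

Emit:
servo_tool:
  series:
    - [[0,0,0,0,0,0,0.15],[0,0,0,0,0,0,0.15],[0,0,0,0,0,0,0.15]]

```text
time_s: 9.43
tool_pos: [0.5173, 0.1174, 0.2229]
tool_rot: [180.0, 0.0, 57.5]
force: [0.3, -0.2, 0.5]
grip_width: 0.0199
grasp_force: 25.0
```

Emit:
servo_tool:
  series:
    - [[0.006,-0.043,0,0,0,0,0.15],[0.019,-0.085,0,0,0,0,0.15],[0.039,-0.123,0,0,0,0,0.15],[0.065,-0.158,0,0,0,0,0.15],[0.098,-0.187,0,0,0,0,0.15],[0.134,-0.211,0,0,0,0,0.15],[0.175,-0.228,0,0,0,0,0.15],[0.217,-0.237,0,0,0,0,0.15],[0.261,-0.239,0,0,0,0,0.15],[0.304,-0.233,0,0,0,0,0.15],[0.345,-0.22,0,0,0,0,0.15],[0.384,-0.2,0,0,0,0,0.15]]

```text
time_s: 10.43
tool_pos: [0.5271, 0.2461, 0.2228]
tool_rot: [180.0, 0.3, 57.5]
force: [-2.9, -5.5, 4.1]
grip_width: 0.0203
grasp_force: 25.0
```

```bash
python3 - <<'E'
from wind import *
o=get_obs(); d=o["tool_pos"][:2]-[.5605,.179]
print(o["time_s"],o["tool_pos"],o["grip_width"],o["grasp_force"],o["force"],o["wrist_torque"],np.hypot(*d),np.degrees(np.arctan2(d[1],d[0])))
E
```

```text
10.4333 [0.52712844 0.24610484 0.22281616] 0.020340629152768235 24.994684201665223 [-2.88544993 -5.46718893  4.05020541] [-1.67323799  0.33350756  0.05340101] 0.07494478325123413 116.4413826100476
```

Emit:
servo_tool:
  series:
    - [[0.035,0.027,0,0,0,0,0.15],[0.064,0.059,0,0,0,0,0.15],[0.087,0.095,0,0,0,0,0.15],[0.104,0.136,0,0,0,0,0.15],[0.114,0.178,0,0,0,0,0.15],[0.115,0.222,0,0,0,0,0.15],[0.11,0.265,0,0,0,0,0.15],[0.097,0.307,0,0,0,0,0.15],[0.077,0.345,0,0,0,0,0.15],[0.05,0.38,0,0,0,0,0.15],[0.018,0.409,0,0,0,0,0.15],[-0.019,0.433,0,0,0,0,0.15]]

```text
time_s: 11.43
tool_pos: [0.6355, 0.1717, 0.2231]
tool_rot: [-180.0, -0.1, 57.5]
force: [-3.2, 4.0, 2.6]
grip_width: 0.0204
grasp_force: 25.0
```

Emit:
servo_tool:
  series:
    - [[-0.04,0.017,0,0,0,0,0.15],[-0.083,0.026,0,0,0,0,0.15],[-0.126,0.028,0,0,0,0,0.15],[-0.17,0.022,0,0,0,0,0.15],[-0.211,0.009,0,0,0,0,0.15],[-0.25,-0.011,0,0,0,0,0.15],[-0.284,-0.037,0,0,0,0,0.15],[-0.314,-0.07,0,0,0,0,0.15],[-0.337,-0.106,0,0,0,0,0.15],[-0.354,-0.147,0,0,0,0,0.15],[-0.363,-0.189,0,0,0,0,0.15],[-0.365,-0.233,0,0,0,0,0.15]]

```text
time_s: 12.43
tool_pos: [0.5195, 0.1156, 0.2231]
tool_rot: [179.6, -0.2, 57.3]
force: [8.2, 3.7, -2.8]
grip_width: 0.0203
grasp_force: 25.0
```

```bash
python3 - <<'E'
from wind import *
o=get_obs(); d=o["tool_pos"][:2]-[.5605,.179]
print(o["time_s"],o["tool_pos"],o["force"],o["wrist_torque"],np.hypot(*d),np.degrees(np.arctan2(d[1],d[0])))
s=fix(cam("side")); f=lambda a,k:cv2.resize(a,None,fx=k,fy=k,interpolation=cv2.INTER_CUBIC)
cv2.imwrite("pics/turn1.png",f(s["frame"][210:330,240:360],5)[:,:,::-1])
E
```

```text
12.4333 [0.51951392 0.11559235 0.22313919] [ 8.19833971  3.65544721 -2.79719905] [ 1.05085178 -1.96747552 -0.01367055] 0.0755009224671221 -122.87822986633682
```

View pics/turn1.png

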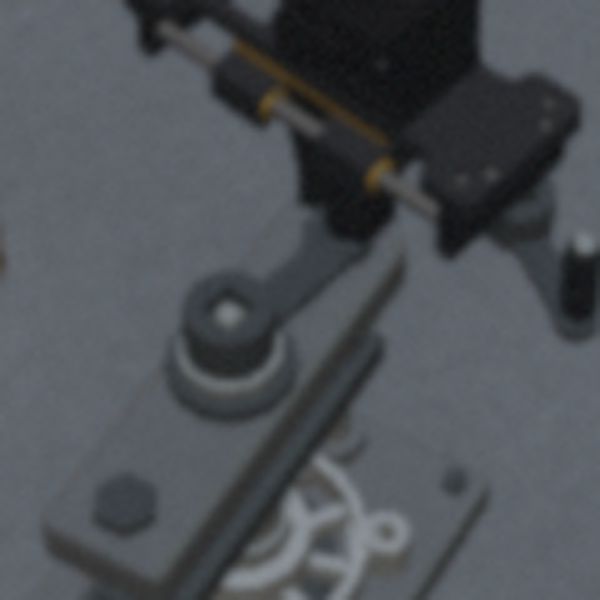

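One turn is done and the crank is still seated: hub at (228,315), held at the same height on the collar. Now the second turn.

Emit:
servo_tool:
  series:
    - [[0.006,-0.043,0,0,0,0,0.15],[0.019,-0.085,0,0,0,0,0.15],[0.039,-0.123,0,0,0,0,0.15],[0.065,-0.158,0,0,0,0,0.15],[0.098,-0.187,0,0,0,0,0.15],[0.134,-0.211,0,0,0,0,0.15],[0.175,-0.228,0,0,0,0,0.15],[0.217,-0.237,0,0,0,0,0.15],[0.261,-0.239,0,0,0,0,0.15],[0.304,-0.233,0,0,0,0,0.15],[0.345,-0.22,0,0,0,0,0.15],[0.384,-0.2,0,0,0,0,0.15]]

```text
time_s: 13.48
tool_pos: [0.5271, 0.2459, 0.2228]
tool_rot: [-180.0, 0.2, 57.5]
force: [-5.8, 1.3, 4.7]
grip_width: 0.0203
grasp_force: 25.0
```

Emit:
servo_tool:
  series:
    - [[0.035,0.027,0,0,0,0,0.15],[0.064,0.059,0,0,0,0,0.15],[0.087,0.095,0,0,0,0,0.15],[0.104,0.136,0,0,0,0,0.15],[0.114,0.178,0,0,0,0,0.15],[0.115,0.222,0,0,0,0,0.15],[0.11,0.265,0,0,0,0,0.15],[0.097,0.307,0,0,0,0,0.15],[0.077,0.345,0,0,0,0,0.15],[0.05,0.38,0,0,0,0,0.15],[0.018,0.409,0,0,0,0,0.15],[-0.019,0.433,0,0,0,0,0.15]]

```text
time_s: 14.48
tool_pos: [0.6354, 0.1708, 0.2231]
tool_rot: [180.0, -0.0, 57.5]
force: [-1.9, 4.2, 3.8]
grip_width: 0.0203
grasp_force: 25.0
```

Emit:
servo_tool:
  series:
    - [[-0.04,0.017,0,0,0,0,0.15],[-0.083,0.026,0,0,0,0,0.15],[-0.126,0.028,0,0,0,0,0.15],[-0.17,0.022,0,0,0,0,0.15],[-0.211,0.009,0,0,0,0,0.15],[-0.25,-0.011,0,0,0,0,0.15],[-0.284,-0.037,0,0,0,0,0.15],[-0.314,-0.07,0,0,0,0,0.15],[-0.337,-0.106,0,0,0,0,0.15],[-0.354,-0.147,0,0,0,0,0.15],[-0.363,-0.189,0,0,0,0,0.15],[-0.365,-0.233,0,0,0,0,0.15]]

```text
time_s: 15.48
tool_pos: [0.519, 0.1158, 0.223]
tool_rot: [179.7, -0.2, 57.4]
force: [8.2, 3.6, -1.5]
grip_width: 0.0208
grasp_force: 25.0
```

```bash
python3 - <<'E'
from wind import *
o=get_obs(); d=o["tool_pos"][:2]-[.5605,.179]
print(o["time_s"],o["tool_pos"],o["force"],o["wrist_torque"],np.hypot(*d),np.degrees(np.arctan2(d[1],d[0])))
for k in range(12): print(k,end=" ");arc(-125-30*k,-125-30*(k+1),5)
E
```

```text
15.4833 [0.51903559 0.11584082 0.2230057 ] [ 8.23675175  3.64490114 -1.52425511] [ 1.23644674 -2.12630277  0.01902064] 0.0755538135642491 -123.285157098955
0 [0.003, -0.026, 0, 0, 0, 0, 0.15], [0.008, -0.052, 0, 0, 0, 0, 0.15], [0.016, -0.077, 0, 0, 0, 0, 0.15], [0.026, -0.101, 0, 0, 0, 0, 0.15], [0.039, -0.123, 0, 0, 0, 0, 0.15], 
1 [0.015, -0.021, 0, 0, 0, 0, 0.15], [0.033, -0.041, 0, 0, 0, 0, 0.15], [0.052, -0.059, 0, 0, 0, 0, 0.15], [0.073, -0.074, 0, 0, 0, 0, 0.15], [0.095, -0.087, 0, 0, 0, 0, 0.15], 
2 [0.024, -0.011, 0, 0, 0, 0, 0.15], [0.049, -0.019, 0, 0, 0, 0, 0.15], [0.074, -0.025, 0, 0, 0, 0, 0.15], [0.1, -0.028, 0, 0, 0, 0, 0.15], [0.126, -0.028, 0, 0, 0, 0, 0.15], 
3 [0.026, 0.003, 0, 0, 0, 0, 0.15], [0.052, 0.008, 0, 0, 0, 0, 0.15], [0.077, 0.016, 0, 0, 0, 0, 0.15], [0.101, 0.026, 0, 0, 0, 0, 0.15], [0.123, 0.039, 0, 0, 0, 0, 0.15], 
4 [0.021, 0.015, 0, 0, 0, 0, 0.15], [0.041, 0.033, 0, 0, 0, 0, 0.15], [0.059, 0.052, 0, 0, 0, 0, 0.15], [0.074, 0.073, 0, 0, 0, 0, 0.15], [0.087, 0.095, 0, 0, 0, 0, 0.15], 
5 [0.011, 0.024, 0, 0, 0, 0, 0.15], [0.019, 0.049, 0, 0, 0, 0, 0.1
[... 484 characters left out ...]
 0, 0, 0.15], [-0.049, 0.019, 0, 0, 0, 0, 0.15], [-0.074, 0.025, 0, 0, 0, 0, 0.15], [-0.1, 0.028, 0, 0, 0, 0, 0.15], [-0.126, 0.028, 0, 0, 0, 0, 0.15], 
9 [-0.026, -0.003, 0, 0, 0, 0, 0.15], [-0.052, -0.008, 0, 0, 0, 0, 0.15], [-0.077, -0.016, 0, 0, 0, 0, 0.15], [-0.101, -0.026, 0, 0, 0, 0, 0.15], [-0.123, -0.039, 0, 0, 0, 0, 0.15], 
10 [-0.021, -0.015, 0, 0, 0, 0, 0.15], [-0.041, -0.033, 0, 0, 0, 0, 0.15], [-0.059, -0.052, 0, 0, 0, 0, 0.15], [-0.074, -0.073, 0, 0, 0, 0, 0.15], [-0.087, -0.095, 0, 0, 0, 0, 0.15], 
11 [-0.011, -0.024, 0, 0, 0, 0, 0.15], [-0.019, -0.049, 0, 0, 0, 0, 0.15], [-0.025, -0.074, 0, 0, 0, 0, 0.15], [-0.028, -0.1, 0, 0, 0, 0, 0.15], [-0.028, -0.126, 0, 0, 0, 0, 0.15],
```

Emit:
servo_tool:
  series:
    - [[0.006,-0.043,0,0,0,0,0.15],[0.019,-0.085,0,0,0,0,0.15],[0.039,-0.123,0,0,0,0,0.15],[0.065,-0.158,0,0,0,0,0.15],[0.098,-0.187,0,0,0,0,0.15],[0.134,-0.211,0,0,0,0,0.15],[0.175,-0.228,0,0,0,0,0.15],[0.217,-0.237,0,0,0,0,0.15],[0.261,-0.239,0,0,0,0,0.15],[0.304,-0.233,0,0,0,0,0.15],[0.345,-0.22,0,0,0,0,0.15],[0.384,-0.2,0,0,0,0,0.15]]

```text
time_s: 16.48
tool_pos: [0.5266, 0.2456, 0.2227]
tool_rot: [-180.0, 0.3, 57.5]
force: [-5.5, 1.9, 5.9]
grip_width: 0.0203
grasp_force: 25.0
```

Emit:
servo_tool:
  series:
    - [[0.021,0.015,0,0,0,0,0.15],[0.041,0.033,0,0,0,0,0.15],[0.059,0.052,0,0,0,0,0.15],[0.074,0.073,0,0,0,0,0.15],[0.087,0.095,0,0,0,0,0.15]]

```text
time_s: 16.9
tool_pos: [0.5652, 0.2536, 0.2229]
tool_rot: [-179.9, 0.1, 57.6]
force: [-4.8, 4.4, 4.6]
grip_width: 0.02
grasp_force: 25.0
```

Emit:
servo_tool:
  series:
    - [[0.011,0.024,0,0,0,0,0.15],[0.019,0.049,0,0,0,0,0.15],[0.025,0.074,0,0,0,0,0.15],[0.028,0.1,0,0,0,0,0.15],[0.028,0.126,0,0,0,0,0.15]]

```text
time_s: 17.32
tool_pos: [0.6026, 0.2409, 0.2231]
tool_rot: [-180.0, -0.1, 57.6]
force: [-0.9, 6.2, 3.1]
grip_width: 0.0204
grasp_force: 25.0
```

Emit:
servo_tool:
  series:
    - [[-0.003,0.026,0,0,0,0,0.15],[-0.008,0.052,0,0,0,0,0.15],[-0.016,0.077,0,0,0,0,0.15],[-0.026,0.101,0,0,0,0,0.15],[-0.039,0.123,0,0,0,0,0.15]]

```text
time_s: 17.73
tool_pos: [0.6287, 0.2103, 0.2234]
tool_rot: [179.9, -0.1, 57.5]
force: [2.3, 6.0, 3.3]
grip_width: 0.0205
grasp_force: 25.0
```

Emit:
servo_tool:
  series:
    - [[-0.015,0.021,0,0,0,0,0.15],[-0.033,0.041,0,0,0,0,0.15],[-0.052,0.059,0,0,0,0,0.15],[-0.073,0.074,0,0,0,0,0.15],[-0.095,0.087,0,0,0,0,0.15]]

```text
time_s: 18.15
tool_pos: [0.6353, 0.171, 0.2232]
tool_rot: [179.9, -0.1, 57.4]
force: [2.5, 3.8, 3.3]
grip_width: 0.0204
grasp_force: 25.0
```

```bash
python3 - <<'E'
from wind import *
for k in range(20): print(k,-365-15*k,end=" ");arc(-365-15*k,-365-15*(k+1),3)
s=fix(cam("side")); f=lambda a,k:cv2.resize(a,None,fx=k,fy=k,interpolation=cv2.INTER_CUBIC)
cv2.imwrite("pics/turn2.png",f(s["frame"][240:370,230:350],5)[:600,:,::-1])
E
```

```text
0 -365 [-0.02, 0.009, 0, 0, 0, 0, 0.15], [-0.04, 0.017, 0, 0, 0, 0, 0.15], [-0.061, 0.022, 0, 0, 0, 0, 0.15], 
1 -380 [-0.021, 0.004, 0, 0, 0, 0, 0.15], [-0.043, 0.006, 0, 0, 0, 0, 0.15], [-0.065, 0.006, 0, 0, 0, 0, 0.15], 
2 -395 [-0.022, -0.002, 0, 0, 0, 0, 0.15], [-0.043, -0.006, 0, 0, 0, 0, 0.15], [-0.064, -0.011, 0, 0, 0, 0, 0.15], 
3 -410 [-0.02, -0.007, 0, 0, 0, 0, 0.15], [-0.04, -0.017, 0, 0, 0, 0, 0.15], [-0.059, -0.028, 0, 0, 0, 0, 0.15], 
4 -425 [-0.018, -0.013, 0, 0, 0, 0, 0.15], [-0.035, -0.027, 0, 0, 0, 0, 0.15], [-0.05, -0.042, 0, 0, 0, 0, 0.15], 
5 -440 [-0.014, -0.017, 0, 0, 0, 0, 0.15], [-0.027, -0.035, 0, 0, 0, 0, 0.15], [-0.037, -0.053, 0, 0, 0, 0, 0.15], 
6 -455 [-0.009, -0.02, 0, 0, 0, 0, 0.15], [-0.017, -0.04, 0, 0, 0, 0, 0.15], [-0.022, -0.061, 0, 0, 0, 0, 0.15], 
7 -470 [-0.004, -0.021, 0, 0, 0, 0, 0.15], [-0.006, -0.043, 0, 0, 0, 0, 0.15], [-0.006, -0.065, 0, 0, 0, 0, 0.15], 
8 -485 [0.002, -0.022, 0, 0, 0, 0, 0.15], [0.006, -0.043, 0, 0, 0, 0, 0.15], [0.011, -0.064, 0, 0, 0, 0, 0.15], 
9 -500 [0.007, -0.02, 0, 0, 0, 0, 0.15], [0.017, -0.04, 0, 0, 0, 0, 0.15
[... 451 characters left out ...]
15], [0.065, -0.006, 0, 0, 0, 0, 0.15], 
14 -575 [0.022, 0.002, 0, 0, 0, 0, 0.15], [0.043, 0.006, 0, 0, 0, 0, 0.15], [0.064, 0.011, 0, 0, 0, 0, 0.15], 
15 -590 [0.02, 0.007, 0, 0, 0, 0, 0.15], [0.04, 0.017, 0, 0, 0, 0, 0.15], [0.059, 0.028, 0, 0, 0, 0, 0.15], 
16 -605 [0.018, 0.013, 0, 0, 0, 0, 0.15], [0.035, 0.027, 0, 0, 0, 0, 0.15], [0.05, 0.042, 0, 0, 0, 0, 0.15], 
17 -620 [0.014, 0.017, 0, 0, 0, 0, 0.15], [0.027, 0.035, 0, 0, 0, 0, 0.15], [0.037, 0.053, 0, 0, 0, 0, 0.15], 
18 -635 [0.009, 0.02, 0, 0, 0, 0, 0.15], [0.017, 0.04, 0, 0, 0, 0, 0.15], [0.022, 0.061, 0, 0, 0, 0, 0.15], 
19 -650 [0.004, 0.021, 0, 0, 0, 0, 0.15], [0.006, 0.043, 0, 0, 0, 0, 0.15], [0.006, 0.065, 0, 0, 0, 0, 0.15],
```

Emit:
servo_tool:
  series:
    - [[-0.02,0.008,0,0,0,0,0.15],[-0.041,0.015,0,0,0,0,0.15],[-0.062,0.021,0,0,0,0,0.15]]

```text
time_s: 18.45
tool_pos: [0.6309, 0.1523, 0.2233]
tool_rot: [179.8, -0.1, 57.5]
force: [3.4, 3.4, 3.7]
grip_width: 0.0208
grasp_force: 25.0
```

View pics/turn2.png

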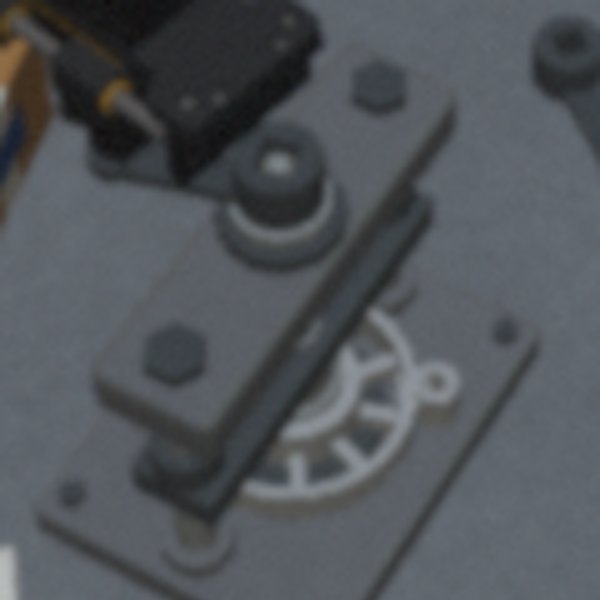

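The crank is still seated, with its hub at (280,165). The crosshead has come well down below the bridge. I go on in small steps, watching the force.

Emit:
servo_tool:
  series:
    - [[-0.021,0.004,0,0,0,0,0.15],[-0.043,0.006,0,0,0,0,0.15],[-0.065,0.006,0,0,0,0,0.15]]

```text
time_s: 18.7
tool_pos: [0.6215, 0.1347, 0.2231]
tool_rot: [179.9, -0.0, 57.4]
force: [4.5, 1.4, 3.3]
grip_width: 0.0202
grasp_force: 25.0
```

Emit:
servo_tool:
  series:
    - [[-0.022,-0.002,0,0,0,0,0.15],[-0.043,-0.006,0,0,0,0,0.15],[-0.064,-0.011,0,0,0,0,0.15]]

```text
time_s: 18.95
tool_pos: [0.6079, 0.1203, 0.223]
tool_rot: [179.9, 0.0, 57.4]
force: [4.9, 1.0, 3.9]
grip_width: 0.0203
grasp_force: 25.0
```

Emit:
servo_tool:
  series:
    - [[-0.02,-0.007,0,0,0,0,0.15],[-0.04,-0.017,0,0,0,0,0.15],[-0.059,-0.028,0,0,0,0,0.15]]

```text
time_s: 19.2
tool_pos: [0.591, 0.11, 0.2229]
tool_rot: [179.9, 0.0, 57.4]
force: [4.8, 0.2, 5.2]
grip_width: 0.0204
grasp_force: 25.0
```

Emit:
servo_tool:
  series:
    - [[-0.018,-0.013,0,0,0,0,0.15],[-0.035,-0.027,0,0,0,0,0.15],[-0.05,-0.042,0,0,0,0,0.15]]

```text
time_s: 19.45
tool_pos: [0.5719, 0.1044, 0.2228]
tool_rot: [180.0, 0.1, 57.5]
force: [3.9, -1.0, 5.5]
grip_width: 0.0208
grasp_force: 25.0
```

Emit:
servo_tool:
  series:
    - [[-0.014,-0.017,0,0,0,0,0.15],[-0.027,-0.035,0,0,0,0,0.15],[-0.037,-0.053,0,0,0,0,0.15]]

```text
time_s: 19.7
tool_pos: [0.5522, 0.104, 0.2227]
tool_rot: [180.0, 0.1, 57.5]
force: [4.8, -2.4, 5.5]
grip_width: 0.0203
grasp_force: 25.0
```

Emit:
servo_tool:
  series:
    - [[-0.009,-0.02,0,0,0,0,0.15],[-0.017,-0.04,0,0,0,0,0.15],[-0.022,-0.061,0,0,0,0,0.15]]

```text
time_s: 19.95
tool_pos: [0.5332, 0.1086, 0.2227]
tool_rot: [-180.0, 0.0, 57.5]
force: [4.0, -1.6, 5.5]
grip_width: 0.0207
grasp_force: 25.0
```

Emit:
servo_tool:
  series:
    - [[-0.004,-0.021,0,0,0,0,0.15],[-0.006,-0.043,0,0,0,0,0.15],[-0.006,-0.065,0,0,0,0,0.15]]

```text
time_s: 20.2
tool_pos: [0.516, 0.1182, 0.2227]
tool_rot: [-180.0, 0.0, 57.5]
force: [3.2, -0.9, 3.9]
grip_width: 0.0201
grasp_force: 25.0
```

Emit:
servo_tool:
  series:
    - [[0.002,-0.022,0,0,0,0,0.15],[0.006,-0.043,0,0,0,0,0.15],[0.011,-0.064,0,0,0,0,0.15]]

```text
time_s: 20.45
tool_pos: [0.502, 0.1315, 0.2227]
tool_rot: [180.0, -0.0, 57.5]
force: [5.3, -0.2, 2.9]
grip_width: 0.0204
grasp_force: 25.0
```

Emit:
servo_tool:
  series:
    - [[0.007,-0.02,0,0,0,0,0.15],[0.017,-0.04,0,0,0,0,0.15],[0.028,-0.059,0,0,0,0,0.15]]

```text
time_s: 20.7
tool_pos: [0.492, 0.1478, 0.2228]
tool_rot: [179.9, -0.0, 57.5]
force: [6.7, -0.9, 2.7]
grip_width: 0.0205
grasp_force: 25.0
```

Emit:
servo_tool:
  series:
    - [[0.013,-0.018,0,0,0,0,0.15],[0.027,-0.035,0,0,0,0,0.15],[0.042,-0.05,0,0,0,0,0.15]]

```text
time_s: 20.95
tool_pos: [0.4864, 0.1659, 0.2227]
tool_rot: [179.9, 0.0, 57.5]
force: [6.5, -2.5, 1.6]
grip_width: 0.0204
grasp_force: 25.0
```

Emit:
servo_tool:
  series:
    - [[0.017,-0.014,0,0,0,0,0.15],[0.035,-0.027,0,0,0,0,0.15],[0.053,-0.037,0,0,0,0,0.15]]

```text
time_s: 21.2
tool_pos: [0.4856, 0.1844, 0.2227]
tool_rot: [179.9, 0.1, 57.5]
force: [4.9, -4.7, 3.6]
grip_width: 0.0206
grasp_force: 25.0
```

Emit:
servo_tool:
  series:
    - [[0.02,-0.009,0,0,0,0,0.15],[0.04,-0.017,0,0,0,0,0.15],[0.061,-0.022,0,0,0,0,0.15]]

```text
time_s: 21.45
tool_pos: [0.4893, 0.2027, 0.2226]
tool_rot: [179.9, 0.2, 57.4]
force: [3.0, -4.8, 5.8]
grip_width: 0.0206
grasp_force: 25.0
```

Emit:
servo_tool:
  series:
    - [[0.021,-0.004,0,0,0,0,0.15],[0.043,-0.006,0,0,0,0,0.15],[0.065,-0.006,0,0,0,0,0.15]]

```text
time_s: 21.7
tool_pos: [0.4976, 0.22, 0.2226]
tool_rot: [180.0, 0.3, 57.4]
force: [0.6, -4.9, 7.8]
grip_width: 0.0208
grasp_force: 25.0
```

Emit:
servo_tool:
  series:
    - [[0.022,0.002,0,0,0,0,0.15],[0.043,0.006,0,0,0,0,0.15],[0.064,0.011,0,0,0,0,0.15]]

```text
time_s: 21.95
tool_pos: [0.5072, 0.2321, 0.222]
tool_rot: [-179.8, 0.9, 57.5]
force: [-12.1, -13.3, 14.4]
grip_width: 0.0203
grasp_force: 25.0
```

Force jumped to about 18 N and the grip lagged about 5 mm: this is the stop. I hold briefly, unload, open and rise.

Emit:
servo_tool:
  series:
    - [[0,0,0,0,0,0,0.15],[0.005,0.001,0,0,0,0,0.15],[0.005,0.001,0,0,0,0,0.15],[0.005,0.001,0,0,0,0,0.15]]

```text
time_s: 22.28
tool_pos: [0.5081, 0.2331, 0.2219]
tool_rot: [-179.8, 0.9, 57.5]
force: [-9.0, -10.8, 13.1]
grip_width: 0.0205
grasp_force: 25.0
```

Emit:
servo_tool:
  series:
    - [[-0.01,-0.002,0,0,0,0,0.15],[-0.02,-0.003,0,0,0,0,0.15],[-0.02,-0.003,0,0,0,0,0.15],[-0.02,-0.003,0,0,0,0,0.7],[-0.02,-0.003,0,0,0,0,0.7],[-0.02,-0.003,0,0,0,0,0.7],[-0.02,-0.003,0,0,0,0,0.7],[-0.02,-0.003,0,0,0,0,0.7]]

```text
time_s: 22.95
tool_pos: [0.5077, 0.2333, 0.2222]
tool_rot: [-179.9, 0.1, 57.5]
force: [-0.3, 0.4, 0.3]
grip_width: 0.0458
grasp_force: 0.0
```

Emit:
servo_tool:
  series:
    - [[0,0,-0.08,0,0,0,0.7],[0,0,-0.2,0,0,0,0.7],[0,0,-0.33,0,0,0,0.7],[-0.12,0,-0.4,0,0,0,0.7],[-0.25,0,-0.4,0,0,0,0.7],[-0.38,0,-0.4,0,0,0,0.7],[-0.5,0,-0.4,0,0,0,0.7],[-0.62,0,-0.4,0,0,0,0.7],[-0.7,0,-0.4,0,0,0,0.7],[-0.7,0,-0.4,0,0,0,0.7]]

```text
time_s: 23.78
tool_pos: [0.3938, 0.0509, 0.3429]
tool_rot: [179.9, 0.1, 57.0]
force: [-0.5, 0.2, -1.3]
grip_width: 0.0608
grasp_force: 0.0
```

```bash
python3 - <<'E'
from h import *
s=fix(cam("side")); t=fix(cam("top")); f=lambda a,k:cv2.resize(a,None,fx=k,fy=k,interpolation=cv2.INTER_CUBIC)
cv2.imwrite("pics/end.png",np.hstack([f(s["frame"][240:370,230:330],4),f(t["frame"][160:290,190:290],4)])[:,:,::-1])
W=pts(s); d=np.linalg.norm(W[...,:2]-[.5605,.179],axis=-1); m=(d<.024)&(W[...,2]>.215)&(W[...,2]<.245)
print("hub top",np.median(W[m],axis=0)); print(get_obs()["force"],get_obs()["tool_pos"])
E
```

```text
hub top [0.55980766 0.18212876 0.22750691]
[0.00069418 0.45268237 0.13726556] [0.39547092 0.05587686 0.34287026]
```

View pics/end.png

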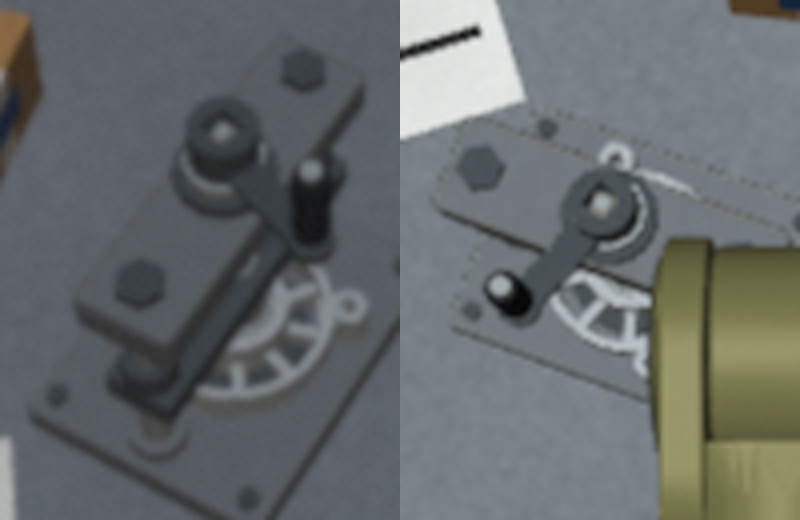

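The crank is seated, with its hub top at z ≈ 0.228 m, and released. The stop came at about 3.27 turns, and the gripper is clear of everything.

```bash
python3 -c "
from cell import env
print(env.sign_off())"
```

```text
the job is handed in; nothing more can be done
None
```

I fitted the farthest crank on the square end and wound it clockwise about 3.27 turns to the solid stop, then released it still seated and handed the job in. No verdict came back; I judged the bearing home from the stop, not by measuring it against the boss rim.

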